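# Unlock the cake keeper and hold its lid ajar

### The job

The cake keeper's lid is locked: take the fork-ended key from its white cup, fit it over the wing screw and turn the screw counterclockwise (seen from above) to its stop, then stand the key back upright in its cup and let go of it. Then press the spring-loaded pad of the lid's lever down with the gripper until the clear lid's free edge is raised about 70 mm (lid tilted about 20 degrees), and finish while still holding it there, so that a guest can slide a cake server in. Work the screw only with the key, lift the lid only by the pad, and leave the jar, the bowl and the dish where they are.

Things in the scene. Friction and masses are not known exactly. Their poses are not given: they have to be found in the camera images.
- keeper: Fixed wooden plinth 240 x 420 x 20 mm (x, y, z), origin at the centre of its underside, z up. In its frame: a clear lid over a tart covers x -95 to 95, y -192 to -10 mm, top 117 mm up; it hangs on an axle along x at y 0, 95 mm up, on a steel bulkhead; on the axle's other side the lever runs along +y at x 30 mm to its pad at y 115 mm; the wing screw is at x -45, y 115 mm.
- lid: Clear lid and steel lever in one piece, rocking on the axle: origin on the axle line (95 mm above the table, middle of the lid's width), axes as the keeper's when closed. The clear cover reaches 190 mm in its -y, 22 mm above and 73 mm below the axle; the lever reaches 140 mm in its +y at x 30 mm. The robot may touch only the lever's pad.
- pad_top (a point): Centre of the top face of the lever's steel pad, 40 x 50 x 8 mm (x, y, z); 99 mm above the table when up, 115 mm in y from the axle, tilting with the lid. It goes down 40 mm for the lid at 20 degrees, 56 mm at the bottom stop. A spring and the lid's weight return it: about 5 N starts it, 9.5 N at 20 degrees, 12 N at the stop. Locked, the screw's tongue stops it after 1 mm.
- lid_edge (a point): Middle of the lower rim of the clear lid's free edge, 190 mm from the axle, 22 mm above the table when closed, about 92 mm with the lid at 20 degrees.
- opening (a joint): Tilt of the lid and lever about the axle, rad: 0 closed (pad up), about 0.35 at the wanted 20 degrees, 0.5 at the stop.
- screw: The whole captive screw: wing, collar and tongue. Origin on its axis, 26 mm below the wing's top. To be turned only with the key, not touched by the robot.
- lock (a joint): Turn of the wing screw, rad: 0 locked (tongue under the pad), growing counterclockwise seen from above to its stop at 1.4 (80 degrees), where the tongue points away from the lid. The lever is free above about 0.8. Starts at 0 to 0.2. Friction 0.06 Nm; stays where left.
- wing_top (a point): Upright steel wing of the captive screw, 22 mm long (its x), 5 mm thick (its y), 14 mm high; this point is the centre of its top edge, 107 mm above the table, on the screw's vertical axis. Below it is a 24 mm round collar, top 93 mm above the table, with a flat tongue 12 mm wide reaching 65 mm from the axis in the wing's +x.
- key: Loose key, 115 mm long, about 90 g, upright in its cup; origin at the centre of its foot, z up. The foot is a fork: two prongs 20 mm long (x), 5 mm thick, a 9 mm gap between them in y, 14 mm deep; it slips over the wing with key x along wing x, either way round. 12 mm shank (23 mm collar 14 to 20 mm up); flat wooden grip 70 to 115 mm up, 30 mm wide (x), 12 mm thick (y).
- key_cup: Fixed straight white cup, 52 mm outside and 44 mm inside diameter, 45 mm high, floor 6 mm above the table; origin at the centre of its underside. The key stands in it on its fork.
- jar: Bystander: capped amber glass jar, 76 mm diameter, 125 mm high, origin at the centre of its underside.
- bowl: Bystander: white bowl, 100 mm diameter, 45 mm high, origin at the centre of its underside.
- dish: Bystander: white rectangular dish 90 x 160 x 14 mm with a cake knife on it, origin at the centre of its underside.
There are look-alikes about, which are no part of the job. There is more than one size of the key; the one meant has the size given above.

How it is judged:
By the outcome, as a careful person would: the job done as asked, in the order asked, and still so for the second after the job is handed in, while the arm keeps its last pose, push and grip.
It also fails if it takes over 69 s, if anything falls off the work surface, if the arm or the gripper's body presses on something with over 40 N, if the wrist force passes 120 N, or if a joint passes its speed limit or range.

### The arm

A 7-joint arm with a two-finger parallel gripper is mounted at the origin on the work surface. World frame = base frame: x ahead of the robot, y to its left, z up, the work surface at z = 0. Lengths are in mm, angles in rad, forces in N, time in s.
With the tool pointing down it reaches from about 350 to 900 mm from the base axis. Payload 8.1 kg.
Tool frame: the origin (TCP) lies between the finger pads, 19 mm behind the fingertips; this is the grasp point; z points along the fingers, y is the line along which they close (so a half turn about z gives the same grasp; the last joint's range is limited). The gripper opens to 85 mm and grips with 20 to 120 N. Pads are 22 mm wide; open, the fingers measure 114 mm over their backs; the gripper's body (76 mm by 85 mm) begins 54 mm behind the grasp point. The pads swing forward as they close: fully open they stand 13 mm farther back than shut.
Start: joints at [1.232, 0.434, 0.025, 1.573, -0.012, 1.134, -0.075], TCP at [145.988, -607.724, 250.023] pointing down, gripper open.
Joint ranges: [-2.62, 2.62], [-0.44, 2.09], [-1.27, 1.32], [0.08, 2.57], [-1.32, 4.46], [0.12, 2], [-2.74, 2.74]. Speed limits (rad/s): [2.22, 2.22, 3.01, 3.01, 3.14, 3.14, 3.14].

### API

Orientations are given as a 3x3 rotation matrix whose columns are the frame's x, y, z axes.
In Python, from bench import arm gives the robot as it stands.
- The arm moves only by the shell command python3 -m jog 'ROWS' [OPENING]. ROWS is JSON, a list of rows, each an object with "translation": the shift along the tool's x, y, z normalised to -1 to 1, where 1 is 0.4 m, a list of three; "yaw": the turn about the tool's z normalised to -1 to 1, where 1 is 120 degrees. A call has 1 to 12 rows; each row shifts and turns the commanded pose from where the row before left it, along the tool's axes as they then stand; what a row does not reach is not made up. A row lasts 1/12 s, in which the tool goes at most 41.7 mm and 7.16 degrees, less where a joint would pass 70% of its speed; a pose out of reach is approached as far as the arm can. A call with a number of a shift or a turn outside -1 to 1 is refused whole. A call with a gripper value outside its range is refused whole. OPENING is the opening, from 0 (shut) to 1 (fully open), set as the call begins (- or left out, the last holds). The fingers move at their own pace and stop on an object; the grip force is fixed at half the most. Time passes only in rows, so rows that do not move let the fingers close. It gives the time, the measured TCP pose, the force, the opening and the grip force at its end, in the units of the state.
- arm.sense(): the state, without advancing time (a new reading comes with each control period).
- arm.capture(name): name is "side" or "top"; returns a dict with "image" (420x560x3 uint8, red, green, blue), "intrinsics" (3x3 intrinsics, pixels), "R" (3x3) and "t" (3): a world point X has camera coordinates R X + t. Camera axes: x right, y down, z forward; pixel columns grow to the right and rows downward; lengths in mm; the calibration is good to about 2 mm. A picture is of the moment at which its call begins. There is no depth.
- arm.job_done(): hands the job in; it is judged then, once.
The state is a dict: "time_s": time; "qpos": joint angles; "qd": joint speeds; "joint_efforts": joint torques, N m; "tcp_pos": TCP position; "orientation": TCP orientation; "wrist_force": force on the tool from outside, world axes, zero at the start; "ft_torque": the same for the moment, N m; "finger_gap": finger opening in mm; "grasp_force": force on a finger pad.
Only numpy, scipy, OpenCV 4.12 (cv2) and the standard library are available. Lean on these libraries where they do the work, as an engineer would, in place of code of your own. Each camera call takes 0.05 s, during which the arm holds its last target. There are 200 camera calls.

## Working session

There is one attempt and no reset: what is moved stays moved. The work goes in short steps, Python scripts to look and compute and a shell command to move; the robot and the scene stay as the last step left them, time stands still between calls to the robot, and variables do not carry over. Pictures are saved under pics/ and viewed, at most 13 in all, crops included, and the job is handed in when it is done.

```bash
mkdir -p pics; ls; cat > h.py <<'E'
import numpy as np, cv2
from bench import arm
def snap(n,f):
    c=arm.capture(n); np.savez('pics/'+f+'.npz',**{k:np.array(v) for k,v in c.items()})
    cv2.imwrite('pics/'+f+'.png',c['image'][:,:,::-1]); return c
def load(f): return dict(np.load('pics/'+f+'.npz'))
def ray(c,u,v):
    K,R,t=map(np.array,(c['intrinsics'],c['R'],c['t']))
    d=R.T@np.linalg.solve(K,[u,v,1.]); return -R.T@t,d/np.linalg.norm(d)
def onz(c,u,v,z):
    o,d=ray(c,u,v); return (o+d*(z-o[2])/d[2]).round(1)
def tri(c1,p1,c2,p2):
    o1,d1=ray(c1,*p1);o2,d2=ray(c2,*p2)
    s=np.linalg.lstsq(np.c_[d1,-d2],o2-o1,rcond=None)[0]
    a,b=o1+s[0]*d1,o2+s[1]*d2; return ((a+b)/2).round(1),np.linalg.norm(a-b).round(1)
def proj(c,X):
    p=np.array(c['intrinsics'])@(np.array(c['R'])@np.array(X,float)+np.array(c['t'])); return (p[:2]/p[2]).round(1)
E
python3 - <<'E'
from h import *
for n in('side','top'):
    c=snap(n,n+'0'); print(n,(-c['R'].T@c['t']).round(),c['R'].round(2).tolist(),c['intrinsics'][0][0])
s=arm.sense();print(s['time_s'],np.round(s['orientation'],3).tolist(),s['finger_gap'])
a=[cv2.imread(f'pics/{n}0.png') for n in('side','top')]
E
```

```text
pics
side [  63. 1007.  708.] [[-0.91, -0.41, 0.01], [-0.22, 0.46, -0.86], [0.35, -0.78, -0.51]] 480.85233804649187
top [ 291.   93. 1232.] [[-0.01, -1.0, -0.0], [-0.99, 0.01, -0.14], [0.14, 0.0, -0.99]] 485.6549628935026
0.1 [[0.972, 0.234, -0.0], [0.234, -0.972, 0.001], [-0.0, -0.001, -1.0]] 85.34818618206731
```

View pics/side0.png

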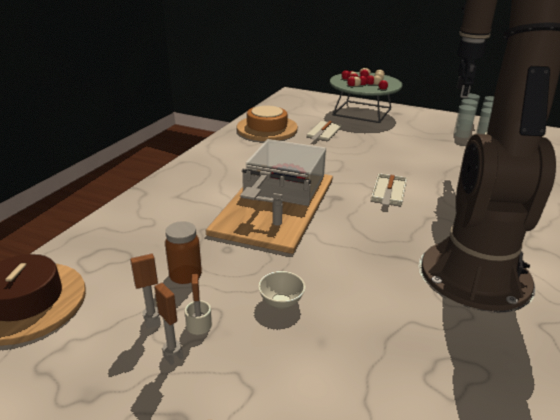

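View pics/top0.png

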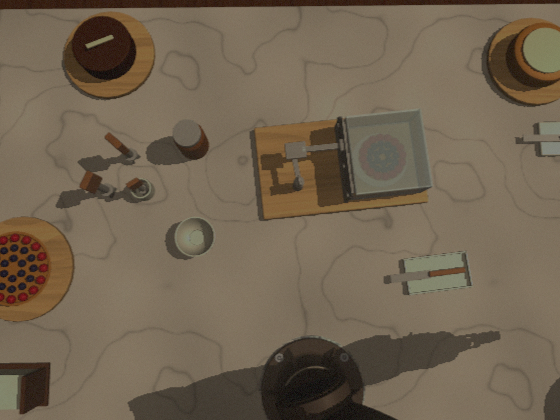

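The side view shows three key-like objects: (145,285), (168,318) and (197,305). The first two are larger keys standing free, at (122,148) and (97,186) in the top view. The third stands in the white cup at side (198,318), top (140,189), and matches the description. The wing screw is at top (297,183) and the pad at top (295,150). I'll check these in one close crop.

```bash
python3 - <<'E'
from h import *
s=cv2.imread('pics/side0.png');t=cv2.imread('pics/top0.png')
f=lambda im,x,y,w,h,k:cv2.convertScaleAbs(cv2.resize(im[y:y+h,x:x+w],None,fx=k,fy=k,interpolation=cv2.INTER_CUBIC),alpha=1.5)
A=f(s,160,260,66,50*3//2,6)[:300*3//2]; A=cv2.resize(A,(400,300)) if 0 else f(s,150,262,80,60*5//3,3*1)
o=np.zeros((600,800,3),np.uint8)
o[:300,:400]=f(s,160,268,80,60,5); o[:300,400:]=f(t,90,160,80,60,5)
o[300:,:400]=f(s,230,165,80,60,5); o[300:,400:]=f(t,260,135,80,60,5)
cv2.imwrite('pics/crop1.png',o)
E
```

```text
(no output)
```

View pics/crop1.png

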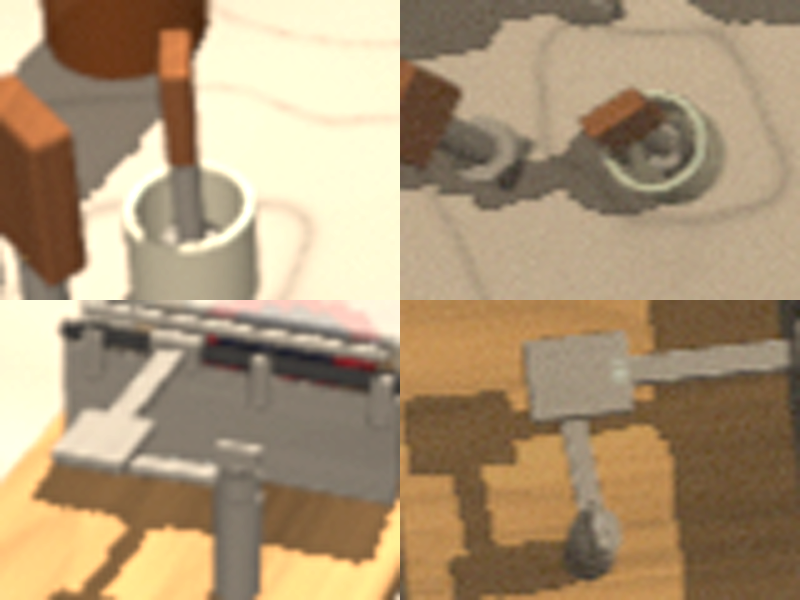

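The key in the cup is the smaller one. Its grip top centre is near side (195,275), top (133,183). The screw wing's top is at side (278,194), top (300,178), and the tongue points at the pad, whose centre is at top (296,150), side (251,192).

```bash
python3 - <<'E'
from h import *
S=load('side0');T=load('top0')
tc=lambda x,y,ox,oy,yy=0:(ox+(x-400)/5,oy+(y-yy)/5)
print('key top tri',tri(T,(133.4,182.6),S,(195.2,274.8)), 'onz',onz(T,133.4,182.6,121),onz(S,195.2,274.8,121))
a,b,c,d=[onz(T,*tc(*p,90,160),121) for p in((582,118),(632,90),(652,105),(598,138))]; print('grip corners',a,b,c,d)
print('cup rim',onz(T,*tc(655,142,90,160),45), onz(S,160+190/5,268+205/5,45))
print('pad',tri(T,(296,150.4),S,(251.4,191.6)),onz(T,296,150.4,99))
print('wing',onz(T,300,178,107),onz(S,278,193.6,107),tri(T,(300,178),S,(278,193.6)))
# side wing ends
print('wing ends side',onz(S,273,193,107),onz(S,282.4,194.4,107))
# tongue mask line in top
print('tongue',onz(T,*tc(590,505,260,135,300),90),onz(T,*tc(575,422,260,135,300),90))
# plinth: orange mask in top
im=T['image'][:,:,::-1].copy();hsv=cv2.cvtColor(im,cv2.COLOR_BGR2HSV)
m=cv2.inRange(hsv,(8,90,60),(22,255,255)); m[:, :240]=0;m[:,440:]=0;m[:110]=0;m[230:]=0
m=cv2.morphologyEx(m,cv2.MORPH_CLOSE,np.ones((25,25)))
cn=max(cv2.findContours(m,0,1)[0],key=cv2.contourArea)
r=cv2.minAreaRect(cn);bx=cv2.boxPoints(r);print('rect',r,[onz(T,*p,20).tolist() for p in bx])
P=np.array([onz(T,*p,20) for p in bx]);print('cent',P.mean(0))
# brownish grip mask near the cup
for n,c,(x0,x1,y0,y1) in(('T',T,(120,152,172,200)),('S',S,(182,206,268,310))):
    h=cv2.cvtColor(c['image'],cv2.COLOR_RGB2HSV);k=cv2.inRange(h,(2,120,60),(16,255,255));w=np.zeros_like(k);w[y0:y1,x0:x1]=k[y0:y1,x0:x1]
    ys,xs=np.nonzero(w);print(n,len(xs),xs.min(),xs.max(),ys.min(),ys.max()); 
    if n=='T': 
        V=c['image'].max(2);print(V[y0:y0+20,x0:x0+26])
E
```

```text
key top tri (array([495. , 412.6, 125.8]), np.float64(2.2)) onz [494.9 413.5 121. ] [499.8 407.9 121. ]
grip corners [492.7 429.7 121. ] [505.7 406.8 121. ] [498.5 397.3 121. ] [483.2 422.  121. ]
cup rim [494.  416.2  45. ] [492.9 418.5  45. ]
pad (array([572.2,  32.8,  99.2]), np.float64(1.6)) [573.   33.1  99. ]
wing [504.3  25.2 107. ] [498.8  24.8 107. ] (array([501.9,  24.4, 106.6]), np.float64(5.3))
wing ends side [511.7  27.5 107. ] [487.   23.7 107. ]
tongue [512.5  28.9  90. ] [553.1  35.4  90. ]
rect ((340.6869201660156, 164.987060546875), (93.19963073730469, 166.66134643554688), 84.0684814453125) [[654.9, 138.6, 20.0], [696.2, -290.2, 20.0], [454.1, -302.0, 20.0], [414.8, 115.6, 20.0]]
cent [555.  -84.5  20. ]
T 64 127 141 178 187
[[124 128 131 130 128 129 129 130 132 132 130 132 130 129 128 127 131 129
  131 131 130 129 130 128 133 131]
 [128 130 130 130 130 133 127 130 130 129 131 131 129 128 133 130 130 127
  131 130 130 130 130 128 131 129]
 [129 129 131 131 129 129 130 130 131 131 127 129 129 129 131 129 130 129
  131 129 129 130 129 127 131 128]
 [128 129 130 129 12
[... 1155 characters left out ...]
54  62  88 103  86  66]
 [125 128 128 133 129 112  76  86 102  96  77  58  53  56  55  57  53  54
   54  57  70  70  81  89  99  86]
 [120 127 127 127 111  84  76  76  77  67  58  54  56  55  55  56  56  53
   54  63  65  70  73  75  83  82]
 [122 125 125 113  81  77  74  74  69  64  58  55  55  53  56  49  61  63
   56  59  59  63  72  73  86  75]
 [118 122 126 106  75  75  77  73  75  67  66  66  52  56  55  58  72  78
   68  54  55  59  64  68  76  75]
 [114 117 106  78  74  72  75  76  76  77  80  71  57  49  53  62  75  81
   73  64  57  52  58  58  81  80]
 [ 75  79  72  69  73  72  73  73  74  73  83  84  63  55  52  55  72  83
   82  66  86  92  78  87 102  95]]
S 347 182 200 268 300
```

```bash
cat >> h.py <<'E'
def go(x,y,z=None):
    s=arm.sense();R=np.array(s['orientation']);p=np.array(s['tcp_pos'])
    d=np.array([x,y,p[2] if z is None else z])-p
    print('tcp',p.round(1),'xang',np.degrees(np.arctan2(R[1,0],R[0,0])).round(1),'t',round(s['time_s'],2),'-> units',(R.T@d/400).round(4))
E
python3 - <<'E'
from h import *
S=load('side0');T=load('top0')
h=cv2.cvtColor(T['image'],cv2.COLOR_RGB2HSV);V=h[...,2]
m=((h[...,1]>100)&(V>84)&(V<115)).astype(np.uint8);w=np.zeros_like(m);w[176:188,124:140]=m[176:188,124:140]
cn=max(cv2.findContours(w,0,1)[0],key=cv2.contourArea);r=cv2.minAreaRect(cn);print(r)
bx=[onz(T,*p,121) for p in cv2.boxPoints(r)];print(np.array(bx).tolist(),np.mean(bx,0))
e=np.array(bx);
for i in range(3):print(np.linalg.norm(e[i+1]-e[i]),np.degrees(np.arctan2(*(e[i+1]-e[i])[[1,0]])))
print('others',tri(T,(91,180),S,(166,290)),tri(T,(115,140),S,(143,262)),'jar',onz(T,187,132,125),onz(S,181,234,125))
f=lambda im,x,y,w,h,k:cv2.convertScaleAbs(cv2.resize(im[y:y+h,x:x+w],None,fx=k,fy=k,interpolation=cv2.INTER_CUBIC),alpha=1.6)
o=np.hstack([f(S['image'],258,180,40,40,10),f(T['image'],280,160,40,40,10)])[:,:,::-1]
cv2.imwrite('pics/crop2.png',o)
for X in((500,25,107),(500,25,93),(500,25,20)):print(X,proj(S,X),proj(T,X))
go(450,-250,300)
E
```

```text
((131.93846130371094, 181.89230346679688), (4.217180252075195, 12.651541709899902), 60.2551155090332)
[[493.6, 432.1, 121.0], [508.2, 406.9, 121.0], [499.5, 401.8, 121.0], [485.0, 426.9, 121.0]] [496.575 416.925 121.   ]
29.12387336876744 -59.91349544599987
10.084641788382939 -149.62087398863179
28.987238571481733 120.01456418967823
others (array([496.2, 499.8, 155.4]), np.float64(1.4)) (array([587.6, 449. , 151.6]), np.float64(2.4)) jar [613.6 289.8 125. ] [600.  307.6 125. ]
(500, 25, 107) [277.6 193.5] [300.1 179.8]
(500, 25, 93) [277.5 198.3] [299.8 180.9]
(500, 25, 20) [277.1 222.2] [298.2 186.1]
tcp [ 145.9 -607.3  249.3] xang 13.5 t 0.1 -> units [ 0.9479 -0.6911 -0.1258]
```

View pics/crop2.png

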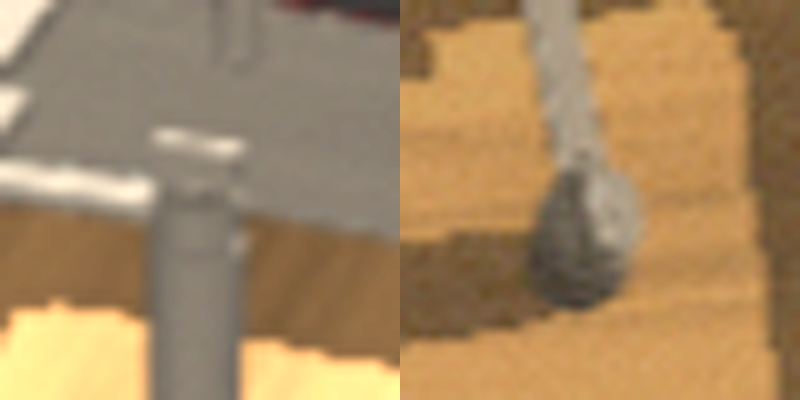

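The crop shows the wing's top edge centred at side (277.8,194.1), and in the top view the collar's centre is near (299,181). That puts the wing at about (499.5,25.5), at roughly 9°. I'm starting the transit to the key.

```bash
python3 -m jog '[{"translation":[0.079,-0.058,-0.0105],"yaw":0},{"translation":[0.079,-0.058,-0.0105],"yaw":0},{"translation":[0.079,-0.058,-0.0105],"yaw":0},{"translation":[0.079,-0.058,-0.0105],"yaw":0},{"translation":[0.079,-0.058,-0.0105],"yaw":0},{"translation":[0.079,-0.058,-0.0105],"yaw":0},{"translation":[0.079,-0.058,-0.0105],"yaw":0},{"translation":[0.079,-0.058,-0.0105],"yaw":0},{"translation":[0.079,-0.058,-0.0105],"yaw":0},{"translation":[0.079,-0.058,-0.0105],"yaw":0},{"translation":[0.079,-0.058,-0.0105],"yaw":0},{"translation":[0.079,-0.058,-0.0105],"yaw":0}]' 0.5
python3 - <<'E'
from h import *
go(490,100,300)
S=load('side0')
for X in((496,416,121),(495,413,121),(498,412,121)):print(proj(S,X))
h=cv2.cvtColor(S['image'],cv2.COLOR_RGB2HSV)
print(h[270:282,188:204,2]); print(h[270:282,188:204,1])
E
```

```text
time_s: 1.1
tcp_pos: [450.4, -246.7, 300.5]
orientation: [[0.972, 0.233, -0.0], [0.233, -0.972, 0.0], [-0.0, -0.0, -1.0]]
wrist_force: [0.1, -0.5, -0.2]
finger_gap: 42.6
grasp_force: 0.0
tcp [ 450.4 -246.7  300.5] xang 13.5 t 1.1 -> units [ 0.2987 -0.8196  0.0012]
[194.5 277.8]
[195.8 277. ]
[194.8 276.3]
[[ 70  69  68  67  65  64  63  62  59  58  52  52  60 108 159 172]
 [ 70  70  68  67  67  63  64  60  60  58  54  51  57 107 163 179]
 [ 70  70  68  68  65  64  62  61  59  57  55  50  52  91 159 183]
 [ 70  69  67  65  69  72  74  77  77  66  55  50  56 119 170 185]
 [ 69  70  67  73 109 124 125 126 126 102  67  50  67 148 183 187]
 [ 71  70  67  75 121 139 140 142 144 121  76  52  84 159 186 187]
 [ 71  69  67  74 119 140 142 144 149 126  78  65 136 180 188 187]
 [ 70  70  67  76 122 143 146 149 150 122  76  83 157 188 188 187]
 [ 69  69  67  81 127 146 146 145 146 120  89 138 181 189 188 188]
 [ 70  69  68  84 127 143 143 143 145 118  98 158 187 190 188 187]
 [ 69  69  67  83 126 140 142 144 145 119 126 172 190 189 187 188]
 [ 69  68  69  84 125 142 142 145 147 121 127 172 189 189 189 189]]
[[200 196 195 202 192 203 190 185 199 193 216 201 166  94  64  56]
 [200 193 191 190 190 202 187 204 191 193 203 200 170  93  63  58]
 [200 197 191 188 204 195 197 188 190 197 185 209 191  92  64  57]
 [189 196 202 204 192 188 186 182 182 189 190 214 155  75  62  59]
 [203 197 194 185 171 167 167 166 166 173 183 204 110  64  57  59]
 [187 193 198 177 166 163 164 165 165 169 185 186  82  59  58  57]
 [194 192 194 183 167 166 165 166 166 166 183 122  62  58  58  59]
 [200 197 194 181 167 164 164 164 165 167 174  77  58  57  57  57]
 [200 200 194 173 167 166 166 165 168 166 112  57  56  57  57  56]
 [197 196 195 176 167 166 164 166 165 166  96  56  55  56  57  56]
 [200 196 202 175 164 166 165 165 167 161  81  59  56  58  57  57]
 [207 195 188 176 169 165 165 165 167 158  90  59  57  57  57  57]]
```

```bash
python3 -m jog '[{"translation":[0.0277,-0.088,0],"yaw":0},{"translation":[0.0277,-0.088,0],"yaw":0},{"translation":[0.0277,-0.088,0],"yaw":0},{"translation":[0.0277,-0.088,0],"yaw":0},{"translation":[0.0277,-0.088,0],"yaw":0},{"translation":[0.0277,-0.088,0],"yaw":0},{"translation":[0.0277,-0.088,0],"yaw":0},{"translation":[0.0277,-0.088,0],"yaw":0},{"translation":[0.0277,-0.088,0],"yaw":0},{"translation":[0.0277,-0.088,0],"yaw":0},{"translation":[0.0277,-0.088,0],"yaw":0},{"translation":[0.0277,-0.088,0],"yaw":0}]' >/dev/null
python3 -m jog '[{"translation":[0.0277,-0.088,0],"yaw":0},{"translation":[0.0277,-0.088,0],"yaw":0},{"translation":[0.0277,-0.088,0],"yaw":0},{"translation":[0.0277,-0.088,0],"yaw":0},{"translation":[0.0277,-0.088,0],"yaw":0},{"translation":[0.0277,-0.088,0],"yaw":0},{"translation":[0,0,0],"yaw":-0.057},{"translation":[0,0,0],"yaw":-0.057},{"translation":[0,0,0],"yaw":-0.057},{"translation":[0,0,0],"yaw":-0.057},{"translation":[0,0,0],"yaw":-0.057},{"translation":[0,0,0],"yaw":-0.057}]' >/dev/null
python3 -m jog '[{"translation":[0,0,0],"yaw":-0.057},{"translation":[0,0,0],"yaw":-0.057},{"translation":[0,0,0],"yaw":-0.057},{"translation":[0,0,0],"yaw":-0.057},{"translation":[0,0,0],"yaw":-0.057},{"translation":[0,0,0],"yaw":-0.057},{"translation":[0,0,0],"yaw":-0.057},{"translation":[0,0,0],"yaw":-0.057},{"translation":[0,0,0],"yaw":-0.057},{"translation":[0,0,0],"yaw":-0.033}]'
python3 -c "
from h import *
go(496,416,101)"
```

```text
time_s: 3.93
tcp_pos: [495.7, 413.8, 299.8]
orientation: [[-0.507, 0.862, -0.001], [0.862, 0.507, -0.001], [-0.0, -0.001, -1.0]]
wrist_force: [-1.0, -0.1, -0.3]
finger_gap: 43.0
grasp_force: 0.0
tcp [495.7 413.8 299.8] xang 120.4 t 3.93 -> units [0.0044 0.004  0.4969]
```

```bash
python3 -m jog '[{"translation":[0.0044,0.004,0.047],"yaw":0},{"translation":[0,0,0.05],"yaw":0},{"translation":[0,0,0.05],"yaw":0},{"translation":[0,0,0.05],"yaw":0},{"translation":[0,0,0.05],"yaw":0},{"translation":[0,0,0.05],"yaw":0},{"translation":[0,0,0.05],"yaw":0},{"translation":[0,0,0.05],"yaw":0},{"translation":[0,0,0.04],"yaw":0},{"translation":[0,0,0.03],"yaw":0},{"translation":[0,0,0.03],"yaw":0},{"translation":[0,0,0],"yaw":0}]'
python3 -c "
from h import *
snap('side','side1');c=load('side1')['image'][240:360,130:270,::-1];cv2.imwrite('pics/crop3.png',cv2.resize(c,None,fx=5,fy=5))"
```

```text
time_s: 4.93
tcp_pos: [495.6, 415.4, 99.0]
orientation: [[-0.501, 0.865, -0.002], [0.865, 0.501, -0.003], [-0.001, -0.003, -1.0]]
wrist_force: [-0.5, -0.2, -0.1]
finger_gap: 42.7
grasp_force: 0.0
```

View pics/crop3.png

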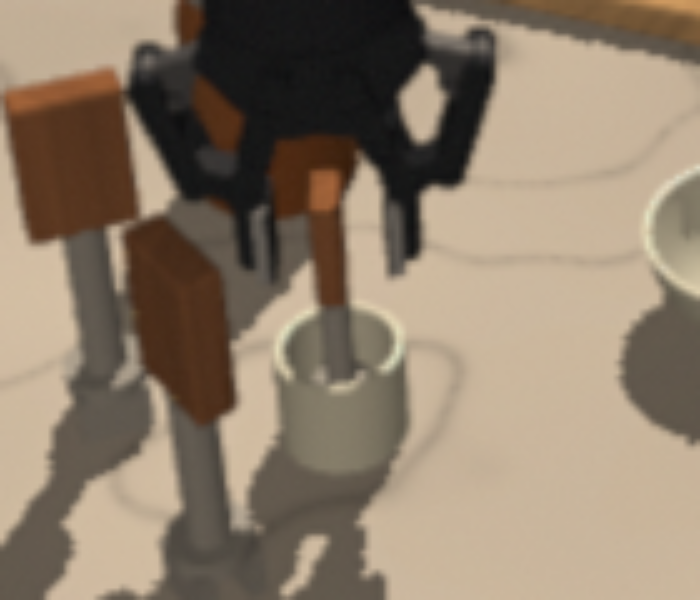

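The key's grip, at crop (325,235), lies centred between the open pads at crop (265,240) and (395,240). The cup is clear of the fingers. I'm closing the gripper.

```bash
python3 -m jog '[{"translation":[0,0,0],"yaw":0},{"translation":[0,0,0],"yaw":0},{"translation":[0,0,0],"yaw":0},{"translation":[0,0,0],"yaw":0},{"translation":[0,0,0],"yaw":0},{"translation":[0,0,0],"yaw":0},{"translation":[0,0,0],"yaw":0},{"translation":[0,0,0],"yaw":0}]' 0
python3 -m jog '[{"translation":[0,0,-0.02],"yaw":0},{"translation":[0,0,-0.04],"yaw":0},{"translation":[0,0,-0.05],"yaw":0},{"translation":[0,0,-0.06],"yaw":0},{"translation":[0,0,-0.06],"yaw":0},{"translation":[0,0,-0.06],"yaw":0},{"translation":[0,0,-0.06],"yaw":0},{"translation":[0,0,-0.04],"yaw":0},{"translation":[0,0,0],"yaw":0},{"translation":[0,0,0],"yaw":0}]'
python3 -c "
from h import *
go(499.5,25.5,260)
snap('side','side2');s=arm.sense();u,v=proj(load('side2'),s['tcp_pos']).astype(int);print(u,v)
c=load('side2')['image'][v-50:v+70,u-70:u+70,::-1];cv2.imwrite('pics/crop4.png',cv2.resize(c,None,fx=5,fy=5,interpolation=2))"
```

```text
time_s: 5.65
tcp_pos: [496.6, 417.2, 102.7]
orientation: [[-0.501, 0.865, 0.001], [0.865, 0.501, 0.001], [0.0, 0.002, -1.0]]
wrist_force: [0.2, -0.1, 6.0]
finger_gap: 11.1
grasp_force: 59.2
time_s: 6.48
tcp_pos: [496.2, 416.7, 258.5]
orientation: [[-0.501, 0.865, 0.001], [0.865, 0.501, 0.001], [0.0, 0.001, -1.0]]
wrist_force: [0.7, 0.5, -1.3]
finger_gap: 11.4
grasp_force: 58.4
tcp [496.2 416.7 258.5] xang 120.1 t 6.48 -> units [-0.8506 -0.4828 -0.0045]
188 217
```

View pics/crop4.png

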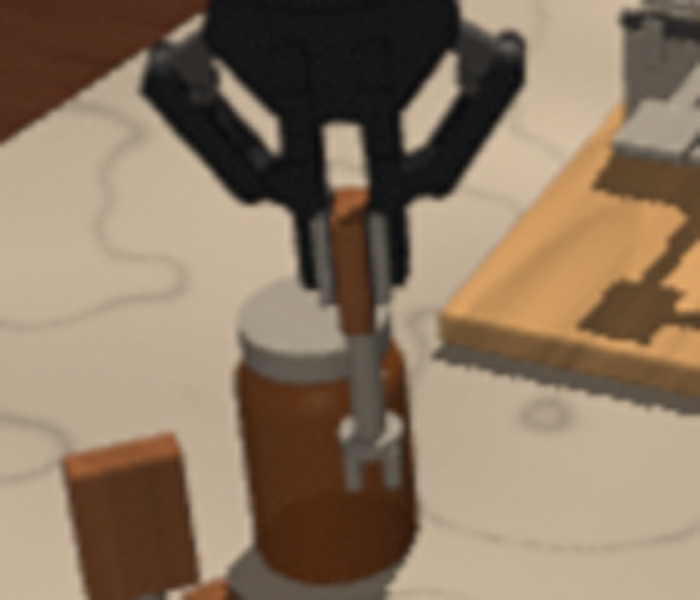

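The key is gripped. Its fork ends are at crop (352,490) and (392,487), i.e. at about (192.4,264.6) full frame. I'll compare that with where an upright key would appear.

```bash
python3 - <<'E'
from h import *
c=load('side2');p=np.array([496.2,416.7,258.5]);kx=np.array([-.501,.865,0]);ky=np.array([.865,.501,0])
f=lambda v:((v-np.array([118,167]))*5).round()
for n,X in(('top near',p+15*kx+[0,0,18.3]),('foot near',p+10*kx-[0,0,96.7]),('shank',p+6*kx-[0,0,30]),('ky+5',p+10*kx+5*ky-[0,0,96.7]),('pronga',p+10*kx+9.5*ky-[0,0,96.7]),('prongb',p+10*kx-9.5*ky-[0,0,96.7])):print(n,f(proj(c,X)))
E
```

```text
top near [345. 227.]
foot near [372. 486.]
shank [358. 329.]
ky+5 [358. 486.]
pronga [346. 487.]
prongb [398. 484.]
```

The upright prediction matches to within 1 mm. I'm transiting to above the screw and rotating clockwise by 111°.

```bash
python3 -m jog '[{"translation":[-0.0709,-0.0402,0],"yaw":0},{"translation":[-0.0709,-0.0402,0],"yaw":0},{"translation":[-0.0709,-0.0402,0],"yaw":0},{"translation":[-0.0709,-0.0402,0],"yaw":0},{"translation":[-0.0709,-0.0402,0],"yaw":0},{"translation":[-0.0709,-0.0402,0],"yaw":0},{"translation":[-0.0709,-0.0402,0],"yaw":0},{"translation":[-0.0709,-0.0402,0],"yaw":0},{"translation":[-0.0709,-0.0402,0],"yaw":0},{"translation":[-0.0709,-0.0402,0],"yaw":0},{"translation":[-0.0709,-0.0402,0],"yaw":0},{"translation":[-0.0709,-0.0402,0],"yaw":0}]' >/dev/null
python3 -m jog '[{"translation":[0,0,0],"yaw":0.05},{"translation":[0,0,0],"yaw":0.05},{"translation":[0,0,0],"yaw":0.05},{"translation":[0,0,0],"yaw":0.05},{"translation":[0,0,0],"yaw":0.05},{"translation":[0,0,0],"yaw":0.05},{"translation":[0,0,0],"yaw":0.05},{"translation":[0,0,0],"yaw":0.05},{"translation":[0,0,0],"yaw":0.05},{"translation":[0,0,0],"yaw":0.05},{"translation":[0,0,0],"yaw":0.05},{"translation":[0,0,0],"yaw":0.05}]' >/dev/null
python3 -m jog '[{"translation":[0,0,0],"yaw":0.05},{"translation":[0,0,0],"yaw":0.05},{"translation":[0,0,0],"yaw":0.05},{"translation":[0,0,0],"yaw":0.05},{"translation":[0,0,0],"yaw":0.05},{"translation":[0,0,0],"yaw":0.05},{"translation":[0,0,0],"yaw":0.026},{"translation":[0,0,0],"yaw":0}]'
python3 -c "
from h import *
go(499.5,25.5,210)"
```

```text
time_s: 9.2
tcp_pos: [498.8, 25.0, 256.4]
orientation: [[0.988, 0.153, -0.002], [0.153, -0.988, -0.0], [-0.002, -0.0, -1.0]]
wrist_force: [0.2, 0.6, -0.2]
finger_gap: 11.5
grasp_force: 58.6
tcp [498.8  25.  256.4] xang 8.8 t 9.2 -> units [ 0.0022 -0.0009  0.116 ]
```

```bash
python3 -m jog '[{"translation":[0.001,-0.0005,0.03],"yaw":0},{"translation":[0,0,0.04],"yaw":0},{"translation":[0,0,0.03],"yaw":0},{"translation":[0,0,0.015],"yaw":0},{"translation":[0,0,0.008],"yaw":0},{"translation":[0,0,0.008],"yaw":0},{"translation":[0,0,0.006],"yaw":0},{"translation":[0,0,0],"yaw":0},{"translation":[0,0,0],"yaw":0}]'
python3 -c "
from h import *
go(499.5,25.5,190)
snap('side','side3')
c=load('side3')['image'][130:250,210:350,::-1];cv2.imwrite('pics/crop5.png',cv2.resize(c,None,fx=5,fy=5,interpolation=2))"
```

```text
time_s: 9.95
tcp_pos: [500.2, 25.7, 203.1]
orientation: [[0.988, 0.156, 0.001], [0.156, -0.988, 0.0], [0.001, 0.0, -1.0]]
wrist_force: [-0.4, 0.7, -0.2]
finger_gap: 11.6
grasp_force: 58.6
tcp [500.2  25.7 203.1] xang 9.0 t 9.95 -> units [-0.0018  0.0001  0.0328]
```

View pics/crop5.png

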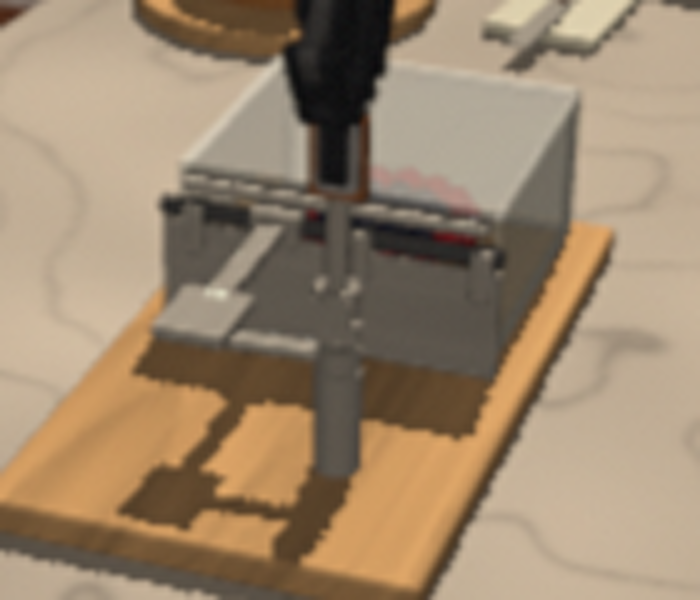

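The fork is right over the screw column: the shank is at crop u≈338 and the stem at 337, with no contact force. I'm feeling the way down.

```bash
python3 -m jog '[{"translation":[-0.001,0,0.004],"yaw":0},{"translation":[0,0,0.004],"yaw":0},{"translation":[0,0,0.003],"yaw":0},{"translation":[0,0,0],"yaw":0}]'
```

```text
time_s: 10.33
tcp_pos: [499.5, 25.5, 198.2]
orientation: [[0.988, 0.156, -0.0], [0.156, -0.988, 0.0], [-0.0, -0.0, -1.0]]
wrist_force: [-0.3, 0.8, -1.2]
finger_gap: 11.3
grasp_force: 58.6
```

No contact at foot height 101.5, so the fork is over the wing. Continuing down.

```bash
python3 -m jog '[{"translation":[0,0,0.005],"yaw":0},{"translation":[0,0,0.005],"yaw":0},{"translation":[0,0,0.005],"yaw":0},{"translation":[0,0,0],"yaw":0},{"translation":[0,0,0],"yaw":0}]'
```

```text
time_s: 10.75
tcp_pos: [499.5, 25.5, 192.2]
orientation: [[0.988, 0.155, -0.0], [0.155, -0.988, -0.0], [-0.0, -0.0, -1.0]]
wrist_force: [0.2, 0.2, -0.0]
finger_gap: 11.3
grasp_force: 58.6
```

```bash
python3 -m jog '[{"translation":[0,0,0],"yaw":-0.04},{"translation":[0,0,0],"yaw":-0.04},{"translation":[0,0,0],"yaw":-0.04},{"translation":[0,0,0],"yaw":-0.04},{"translation":[0,0,0],"yaw":-0.04},{"translation":[0,0,0],"yaw":-0.04}]'
python3 -c "
from h import *
go(499.5,25.5);print(np.round(arm.sense()['ft_torque'],3))"
python3 -m jog '[{"translation":[0,0,0],"yaw":-0.04},{"translation":[0,0,0],"yaw":-0.04},{"translation":[0,0,0],"yaw":-0.04},{"translation":[0,0,0],"yaw":-0.04},{"translation":[0,0,0],"yaw":-0.04},{"translation":[0,0,0],"yaw":-0.04},{"translation":[0,0,0],"yaw":-0.04},{"translation":[0,0,0],"yaw":-0.04}]'
python3 -c "
from h import *
go(499.5,25.5);print(np.round(arm.sense()['ft_torque'],3))"
```

```text
time_s: 11.25
tcp_pos: [499.9, 26.8, 192.5]
orientation: [[0.788, 0.616, 0.001], [0.616, -0.788, 0.002], [0.002, -0.001, -1.0]]
wrist_force: [1.0, 4.3, -3.4]
finger_gap: 11.4
grasp_force: 58.5
tcp [499.9  26.8 192.5] xang 38.0 t 11.25 -> units [-0.0026  0.0019 -0.    ]
[ 1.231 -0.256 -0.071]
time_s: 11.92
tcp_pos: [499.8, 26.9, 192.5]
orientation: [[0.235, 0.972, 0.001], [0.972, -0.235, 0.002], [0.002, 0.0, -1.0]]
wrist_force: [0.6, 4.7, -4.0]
finger_gap: 11.6
grasp_force: 58.6
tcp [499.8  26.9 192.5] xang 76.4 t 11.92 -> units [-0.0035 -0.     -0.    ]
[ 1.422 -0.13  -0.116]
```

```bash
python3 -m jog '[{"translation":[0.002,0,0],"yaw":-0.03},{"translation":[0,0,0],"yaw":-0.03},{"translation":[0,0,0],"yaw":-0.03},{"translation":[0,0,0],"yaw":0}]'
python3 -c "
from h import *
go(499.5,25.5);print(np.round(arm.sense()['ft_torque'],3))"
python3 -m jog '[{"translation":[0,0,0],"yaw":-0.03},{"translation":[0,0,0],"yaw":-0.03},{"translation":[0,0,0],"yaw":0}]'
python3 -c "
from h import *
go(499.5,25.5);print(np.round(arm.sense()['ft_torque'],3))"
```

```text
time_s: 12.25
tcp_pos: [499.9, 27.1, 192.5]
orientation: [[0.05, 0.999, 0.0], [0.999, -0.05, 0.001], [0.001, 0.0, -1.0]]
wrist_force: [-0.6, 2.9, -0.5]
finger_gap: 11.6
grasp_force: 58.9
tcp [499.9  27.1 192.5] xang 87.1 t 12.25 -> units [-0.004  -0.0008 -0.    ]
[ 0.97   0.059 -0.103]
time_s: 12.5
tcp_pos: [499.9, 27.0, 192.5]
orientation: [[-0.073, 0.997, 0.0], [0.997, 0.073, 0.001], [0.001, 0.0, -1.0]]
wrist_force: [-0.5, 2.7, -0.8]
finger_gap: 11.1
grasp_force: 58.9
tcp [499.9  27.  192.5] xang 94.2 t 12.5 -> units [-0.0036 -0.0012 -0.    ]
[ 0.946  0.007 -0.032]
```

```bash
for i in 1; do python3 -m jog '[{"translation":[0,0,0],"yaw":-0.025},{"translation":[0,0,0],"yaw":0}]' | grep -E 'orient|force'; python3 -c "
from h import *
go(499.5,25.5);print(np.round(arm.sense()['ft_torque'],3))"; done
python3 -m jog '[{"translation":[0,0,0],"yaw":-0.025},{"translation":[0,0,0],"yaw":-0.02},{"translation":[0,0,0],"yaw":0}]'
python3 -c "
from h import *
go(499.5,25.5);print(np.round(arm.sense()['ft_torque'],3))"
```

```text
orientation: [[-0.124, 0.992, 0.0], [0.992, 0.124, 0.001], [0.001, 0.0, -1.0]]
wrist_force: [-0.0, 4.2, -1.9]
grasp_force: 58.9
tcp [499.9  26.8 192.5] xang 97.1 t 12.67 -> units [-0.0032 -0.0013 -0.    ]
[ 1.126  0.018 -0.054]
time_s: 12.92
tcp_pos: [499.9, 26.8, 192.4]
orientation: [[-0.215, 0.977, 0.0], [0.977, 0.215, 0.001], [0.001, 0.0, -1.0]]
wrist_force: [0.0, 4.7, -2.2]
finger_gap: 11.5
grasp_force: 58.9
tcp [499.9  26.8 192.4] xang 102.4 t 12.92 -> units [-0.0029 -0.0017 -0.    ]
[ 1.364e+00  1.000e-03 -3.800e-01]
```

The torque rose to 0.38 Nm, so the screw is at its stop. I'm backing off within the slop, lifting, and checking.

```bash
python3 -m jog '[{"translation":[0,0,0],"yaw":0.03},{"translation":[0,0,0],"yaw":0.03},{"translation":[0,0,0],"yaw":0.03},{"translation":[0,0,0],"yaw":0},{"translation":[0,0,-0.01],"yaw":0},{"translation":[0,0,-0.02],"yaw":0},{"translation":[0,0,-0.03],"yaw":0},{"translation":[0,0,-0.05],"yaw":0},{"translation":[0,0,-0.05],"yaw":0},{"translation":[0,0,-0.04],"yaw":0},{"translation":[0,0,0],"yaw":0}]'
python3 -c "
from h import *
go(496.5,417,260);print(np.round(arm.sense()['ft_torque'],3))
snap('side','side4');snap('top','top4')
c=load('side4')['image'][100:220,205:345,::-1];cv2.imwrite('pics/crop6.png',cv2.resize(c,None,fx=5,fy=5,interpolation=2))"
```

```text
time_s: 13.83
tcp_pos: [501.4, 27.1, 276.6]
orientation: [[-0.031, 1.0, 0.006], [1.0, 0.031, 0.0], [0.0, 0.006, -1.0]]
wrist_force: [1.5, 0.3, -0.5]
finger_gap: 11.4
grasp_force: 59.0
tcp [501.4  27.1 276.6] xang 91.8 t 13.83 -> units [0.9746 0.0176 0.0417]
[0.043 0.026 0.006]
```

View pics/crop6.png

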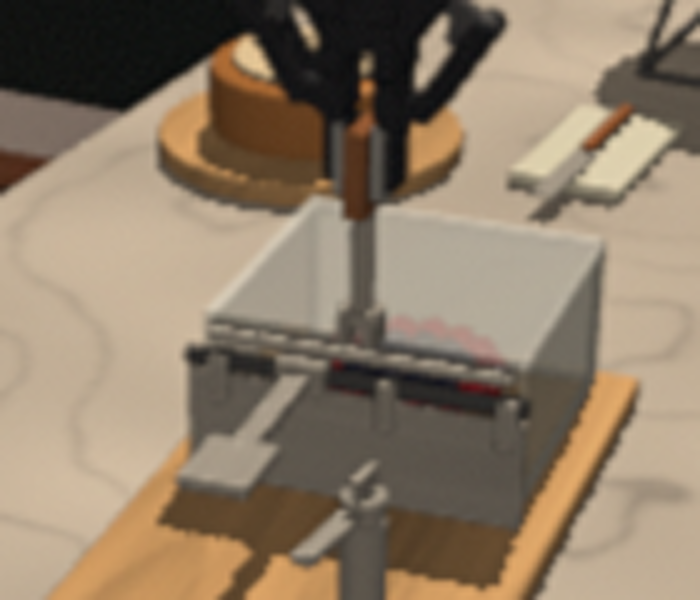

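The screw is turned and its tongue points toward +y, with the tip near full frame (266,211). I'll check the angle, and that the key is still upright, numerically.

```bash
python3 - <<'E'
from h import *
c=load('side4')
for a in(70,78,85.5):
    d=np.array([np.cos(np.radians(a)),np.sin(np.radians(a)),0]);print(a,((proj(c,np.array([499.5,25.8,91])+65*d)-[205,100])*5).round(), 'wing',[((proj(c,np.array([499.5,25.8,107])+k*11*d)-[205,100])*5).round().tolist() for k in(-1,1)])
p=np.array([501.4,27.1,276.6]);kx=np.array([-.031,1,0])
print('foot near',((proj(c,p+10*kx-[0,0,96.7])-[205,100])*5).round(),'upright top',((proj(c,p+15*kx+[0,0,18])-[205,100])*5).round())
E
```

```text
70 [271. 541.] wing [[378.0, 462.0], [348.0, 476.0]]
78 [284. 547.] wing [[376.0, 460.0], [350.0, 477.0]]
85.5 [299. 552.] wing [[373.0, 460.0], [352.0, 478.0]]
foot near [352. 349.] upright top [352. 132.]
```

The tongue tip matches the 85.5° stop. I'm returning the key to the cup.

```bash
python3 -m jog '[{"translation":[0.06,0.0012,0],"yaw":0},{"translation":[0.0832,0.0012,0.003],"yaw":0},{"translation":[0.0832,0.0012,0.003],"yaw":0},{"translation":[0.0832,0.0012,0.003],"yaw":0},{"translation":[0.0832,0.0012,0.003],"yaw":0},{"translation":[0.0832,0.0012,0.003],"yaw":0},{"translation":[0.0832,0.0012,0.003],"yaw":0},{"translation":[0.0832,0.0012,0.003],"yaw":0},{"translation":[0.0832,0.0012,0.003],"yaw":0},{"translation":[0.0832,0.0012,0.003],"yaw":0},{"translation":[0.0832,0.0012,0.003],"yaw":0},{"translation":[0.0832,0.0012,0.003],"yaw":0}]'>/dev/null
python3 -m jog '[{"translation":[0,0,0],"yaw":0},{"translation":[0,0,0],"yaw":0}]'
python3 -c "
from h import *
go(495,417,160)"
```

```text
time_s: 15.1
tcp_pos: [492.0, 418.3, 257.8]
orientation: [[-0.035, 0.999, -0.002], [0.999, 0.035, -0.0], [-0.0, -0.002, -1.0]]
wrist_force: [0.1, -0.3, -0.1]
finger_gap: 11.1
grasp_force: 58.9
tcp [492.  418.3 257.8] xang 92.0 t 15.1 -> units [-0.0034  0.0081  0.2444]
```

```bash
python3 -m jog '[{"translation":[-0.003,0.0075,0.03],"yaw":0},{"translation":[0,0,0.05],"yaw":0},{"translation":[0,0,0.05],"yaw":0},{"translation":[0,0,0.05],"yaw":0},{"translation":[0,0,0.05],"yaw":0},{"translation":[0,0,0.05],"yaw":0},{"translation":[0,0,0.05],"yaw":0},{"translation":[0,0,0.025],"yaw":0},{"translation":[0,0,0.015],"yaw":0},{"translation":[0,0,0],"yaw":0}]'
python3 -m jog '[{"translation":[0,0,0.005],"yaw":0},{"translation":[0,0,0.004],"yaw":0},{"translation":[0,0,0.003],"yaw":0},{"translation":[0,0,0],"yaw":0}]'
python3 -c "
from h import *
snap('side','side5')
c=load('side5')['image'][240:360,130:270,::-1];cv2.imwrite('pics/crop7.png',cv2.resize(c,None,fx=5,fy=5,interpolation=2))"
```

```text
time_s: 15.93
tcp_pos: [496.9, 413.5, 109.7]
orientation: [[-0.029, 1.0, -0.001], [1.0, 0.029, -0.002], [-0.002, -0.001, -1.0]]
wrist_force: [-0.2, -0.8, -0.9]
finger_gap: 11.2
grasp_force: 58.9
time_s: 16.27
tcp_pos: [496.9, 415.4, 106.9]
orientation: [[-0.03, 1.0, 0.001], [1.0, 0.03, 0.0], [0.0, 0.001, -1.0]]
wrist_force: [0.9, 0.5, 1.2]
finger_gap: 11.2
grasp_force: 58.9
```

View pics/crop7.png

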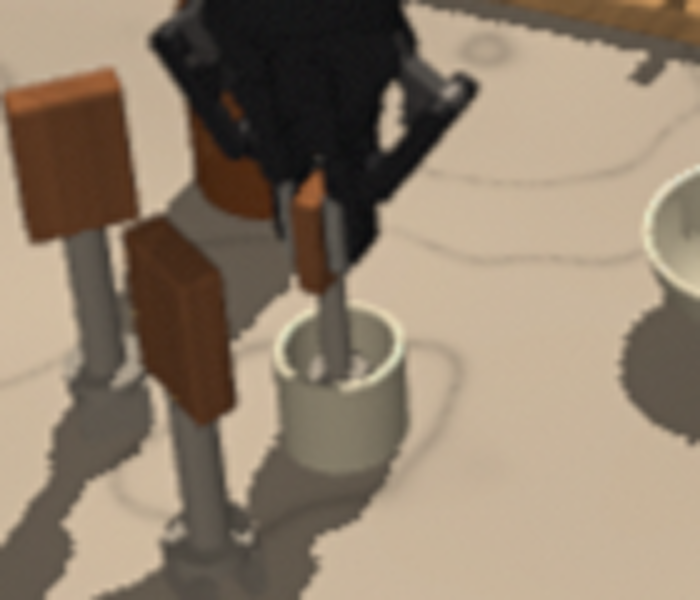

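The fork is inside the cup, the shank at crop (335,340) within the rim (275–405). I'm lowering until it touches.

```bash
python3 -m jog '[{"translation":[0,0,0.004],"yaw":0},{"translation":[0,0,0.004],"yaw":0},{"translation":[0,0,0],"yaw":0},{"translation":[0,0,0],"yaw":0}]'; python3 -m jog '[{"translation":[0,0,0.003],"yaw":0},{"translation":[0,0,0],"yaw":0},{"translation":[0,0,0],"yaw":0}]'
```

```text
time_s: 16.65
tcp_pos: [496.7, 415.2, 103.1]
orientation: [[-0.03, 1.0, -0.0], [1.0, 0.03, -0.0], [-0.0, -0.0, -1.0]]
wrist_force: [0.1, -0.8, -0.4]
finger_gap: 11.3
grasp_force: 58.9
time_s: 16.9
tcp_pos: [496.8, 415.5, 102.8]
orientation: [[-0.031, 1.0, 0.001], [1.0, 0.031, 0.0], [0.0, 0.001, -1.0]]
wrist_force: [-0.7, -1.3, 6.5]
finger_gap: 11.2
grasp_force: 59.9
```

Contact shows at 6.5 N, the same height as before, so I'm releasing.

```bash
python3 -m jog '[{"translation":[0,0,0],"yaw":0},{"translation":[0,0,0],"yaw":0},{"translation":[0,0,0],"yaw":0},{"translation":[0,0,0],"yaw":0},{"translation":[0,0,0],"yaw":0},{"translation":[0,0,0],"yaw":0}]' 0.5
python3 -m jog '[{"translation":[0,0,-0.02],"yaw":0},{"translation":[0,0,-0.04],"yaw":0},{"translation":[0,0,-0.06],"yaw":0},{"translation":[0,0,-0.08],"yaw":0},{"translation":[0,0,-0.08],"yaw":0},{"translation":[0,0,-0.08],"yaw":0},{"translation":[0,0,-0.05],"yaw":0},{"translation":[0,0,0],"yaw":0},{"translation":[0,0,0],"yaw":0}]'
python3 -c "
from h import *
go(572.5,33,260)
snap('side','side6')
c=load('side6')['image'][240:360,130:270,::-1];cv2.imwrite('pics/crop8.png',cv2.resize(c,None,fx=5,fy=5,interpolation=2))"
```

```text
time_s: 17.4
tcp_pos: [496.7, 415.2, 101.9]
orientation: [[-0.03, 1.0, -0.0], [1.0, 0.03, -0.0], [-0.0, -0.0, -1.0]]
wrist_force: [0.1, 0.6, -0.3]
finger_gap: 42.7
grasp_force: 0.0
time_s: 18.15
tcp_pos: [496.8, 415.9, 267.8]
orientation: [[-0.03, 1.0, 0.002], [1.0, 0.03, 0.002], [0.002, 0.002, -1.0]]
wrist_force: [0.9, 0.1, -0.6]
finger_gap: 42.4
grasp_force: 0.0
tcp [496.8 415.9 267.8] xang 91.7 t 18.15 -> units [-0.9625  0.1599  0.0182]
```

View pics/crop8.png

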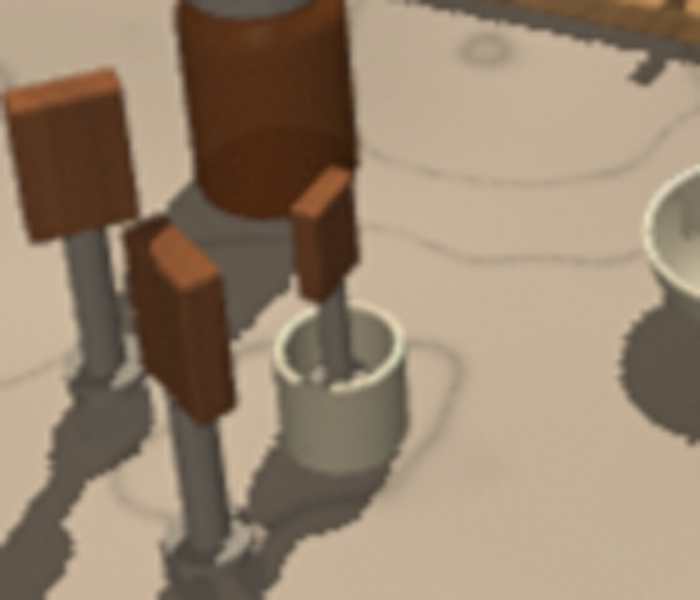

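The key stands upright in the cup and is released, its grip at crop (325,235) and the cup at (340,390). I'm closing the gripper and going above the pad.

```bash
python3 -m jog '[{"translation":[-0.0806,0.0136,0],"yaw":0},{"translation":[-0.0806,0.0136,0],"yaw":0},{"translation":[-0.0806,0.0136,0],"yaw":0},{"translation":[-0.0806,0.0136,0],"yaw":0},{"translation":[-0.0806,0.0136,0],"yaw":0},{"translation":[-0.0806,0.0136,0],"yaw":0},{"translation":[-0.0806,0.0136,0],"yaw":0},{"translation":[-0.0806,0.0136,0],"yaw":0},{"translation":[-0.0806,0.0136,0],"yaw":0},{"translation":[-0.0806,0.0136,0],"yaw":0},{"translation":[-0.0806,0.0136,0],"yaw":0},{"translation":[-0.0806,0.0136,0],"yaw":0}]' 0 >/dev/null
python3 -m jog '[{"translation":[0,0,0],"yaw":0.055},{"translation":[0,0,0],"yaw":0.055},{"translation":[0,0,0],"yaw":0.055},{"translation":[0,0,0],"yaw":0.055},{"translation":[0,0,0],"yaw":0.055},{"translation":[0,0,0],"yaw":0.055},{"translation":[0,0,0],"yaw":0.055},{"translation":[0,0,0],"yaw":0.055},{"translation":[0,0,0],"yaw":0.055},{"translation":[0,0,0],"yaw":0.055},{"translation":[0,0,0],"yaw":0.055},{"translation":[0,0,0],"yaw":0.055}]' >/dev/null
python3 -m jog '[{"translation":[0,0,0],"yaw":0.055},{"translation":[0,0,0],"yaw":0},{"translation":[0,0,0],"yaw":0}]'
python3 -c "
from h import *
go(573.7,31,125)"
```

```text
time_s: 20.45
tcp_pos: [573.2, 30.4, 265.0]
orientation: [[0.994, 0.107, -0.002], [0.107, -0.994, -0.0], [-0.002, 0.0, -1.0]]
wrist_force: [-0.5, 0.3, -0.1]
finger_gap: -0.1
grasp_force: 0.0
tcp [573.2  30.4 265. ] xang 6.2 t 20.45 -> units [ 0.0022 -0.0015  0.35  ]
```

```bash
python3 -m jog '[{"translation":[0.001,-0.0015,0.03],"yaw":0},{"translation":[0,0,0.06],"yaw":0},{"translation":[0,0,0.06],"yaw":0},{"translation":[0,0,0.06],"yaw":0},{"translation":[0,0,0.06],"yaw":0},{"translation":[0,0,0.04],"yaw":0},{"translation":[0,0,0.02],"yaw":0},{"translation":[0,0,0.015],"yaw":0},{"translation":[0,0,0],"yaw":0}]'
python3 -m jog '[{"translation":[0,0,0.01],"yaw":0},{"translation":[0,0,0.01],"yaw":0},{"translation":[0,0,0.01],"yaw":0},{"translation":[0,0,0.01],"yaw":0},{"translation":[0,0,0],"yaw":0}]'
```

```text
time_s: 21.2
tcp_pos: [573.5, 31.1, 126.8]
orientation: [[0.994, 0.105, -0.002], [0.105, -0.994, 0.0], [-0.002, -0.0, -1.0]]
wrist_force: [0.2, -0.6, 0.6]
finger_gap: 0.2
grasp_force: 0.0
time_s: 21.62
tcp_pos: [574.8, 31.3, 112.3]
orientation: [[0.995, 0.104, 0.002], [0.104, -0.995, 0.0], [0.002, 0.0, -1.0]]
wrist_force: [-0.3, 0.2, 6.2]
finger_gap: 0.1
grasp_force: 3.1
```

```bash
python3 -m jog '[{"translation":[0,0,0.008],"yaw":0},{"translation":[0,0,0.008],"yaw":0},{"translation":[0,0,0.008],"yaw":0},{"translation":[0,0,0.008],"yaw":0},{"translation":[0,0,0.008],"yaw":0},{"translation":[0,0,0.008],"yaw":0},{"translation":[0,0,0.008],"yaw":0},{"translation":[0,0,0.008],"yaw":0},{"translation":[0,0,0.008],"yaw":0},{"translation":[0,0,0],"yaw":0},{"translation":[0,0,0],"yaw":0}]'
python3 -c "
from h import *
snap('side','side7');snap('top','top7')
c=load('side7')['image'][100:250,190:390,::-1];cv2.imwrite('pics/crop9.png',cv2.resize(c,None,fx=4,fy=4,interpolation=2))
k=load('side7')
K=np.array([498.9+44.8+11,26-110.1,0])
import math
A=np.radians(5.7);kx=np.array([np.cos(A),np.sin(A),0]);ky=np.array([-np.sin(A),np.cos(A),0])
print(K)
for a in(0,18,20,22):
    r=np.radians(a)
    for n,x in(('x-95',-95),('x95',95)):
      for m,(y,z) in(('rim',(-190,-73)),('top',(-190,22))):
        Y=y*np.cos(r)+z*np.sin(r);Z=-y*np.sin(r)+z*np.cos(r)
        print(a,n,m,((proj(k,K+x*kx+Y*ky+[0,0,95+Z])-[190,100])*4).round())
"
```

```text
time_s: 22.53
tcp_pos: [575.4, 30.6, 84.4]
orientation: [[0.995, 0.103, 0.003], [0.103, -0.995, -0.001], [0.003, 0.001, -1.0]]
wrist_force: [-0.2, -1.9, 10.1]
finger_gap: -0.2
grasp_force: 4.4
[554.7 -84.1   0. ]
0 x-95 rim [536. 302.]
0 x-95 top [544. 190.]
0 x95 rim [308. 265.]
0 x95 top [308. 156.]
18 x-95 rim [545. 223.]
18 x-95 top [543. 127.]
18 x95 rim [313. 188.]
18 x95 top [301.  93.]
20 x-95 rim [546. 214.]
20 x-95 top [543. 120.]
20 x95 rim [314. 180.]
20 x95 top [300.  87.]
22 x-95 rim [546. 206.]
22 x-95 top [542. 114.]
22 x95 rim [314. 171.]
22 x95 top [298.  81.]
```

View pics/crop9.png

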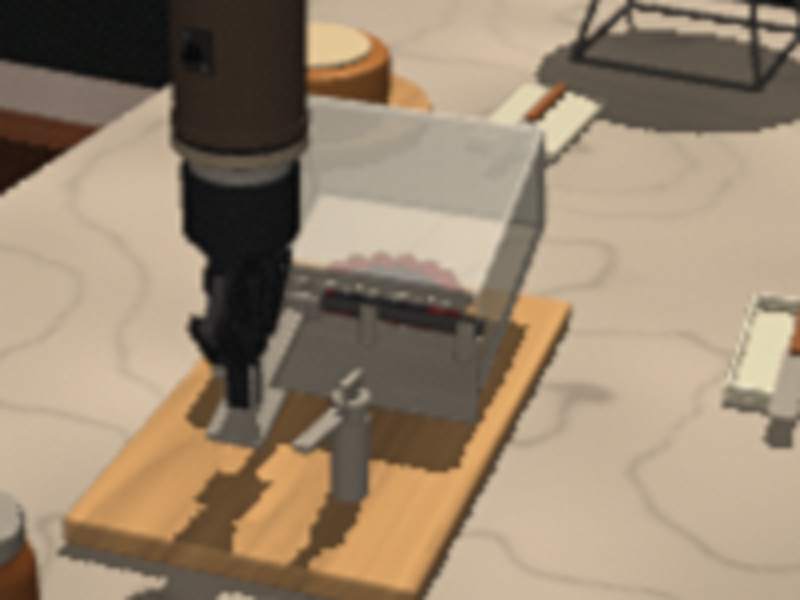

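The lid is raised. Its free-edge top corner at crop (545,133) and rim corner at (545,230) give about 17°, and the pad kinematics agree. It needs about 5 mm more.

```bash
python3 -m jog '[{"translation":[0,0,0.005],"yaw":0},{"translation":[0,0,0.005],"yaw":0},{"translation":[0,0,0.004],"yaw":0},{"translation":[0,0,0],"yaw":0},{"translation":[0,0,0],"yaw":0},{"translation":[0,0,0],"yaw":0}]'
python3 -c "
from h import *
snap('side','side8')
a=load('side0')['image'][100:200,230:340,::-1];c=load('side8')['image'][100:200,230:340,::-1];cv2.imwrite('pics/crop10.png',np.hstack([cv2.resize(i,(400,364),interpolation=2) for i in(a,c)]))"
```

```text
time_s: 23.13
tcp_pos: [575.6, 30.7, 79.1]
orientation: [[0.995, 0.103, 0.003], [0.103, -0.995, -0.001], [0.003, 0.001, -1.0]]
wrist_force: [-0.1, -2.1, 10.3]
finger_gap: -0.2
grasp_force: 4.6
```

View pics/crop10.png

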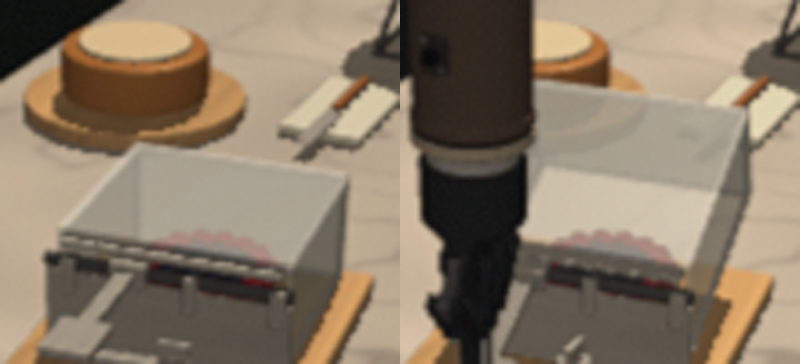

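The free-edge corner has risen from crop row 177 to 110, which gives 20–21°, and the pad height gives 20.1°. The arm is holding steadily at 10 N, so I'm handing in.

```bash
python3 -c "
from bench import arm
print(arm.job_done())"
```

```text
the job is handed in; nothing more can be done
None
```

The job is handed in: the screw was turned to its stop with the key, the key stands upright and released in its cup, and the gripper is holding the pad down with the lid at about 20° (measured 20–21°).

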